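# Slide a sign blank over the open end of the assembly board

### The job

Push the sign blank (the large grey flat plate with a hole in each corner) along the raised white assembly board until the two holes of its leading end hang clear beyond the board's open end, ready for stand-offs to be fitted from below, with its long side flush against the back fence and at least two thirds of its length still on the board. Only push it with the fingertips, keeping it flat on the board: do not pick it up or tip it. Leave everything else where it is.

Things in the scene. Friction and masses are not known exactly. Their poses are not given: they have to be found in the camera images.
- board: Raised board fixed to the bench: white-topped, 460 mm long (its y), 260 mm deep (its x), working top 60 mm above the bench. Origin: under its centre, at bench height. +x points away from the robot to the back fence, +y along the board to its open end (left seen from the robot). The near side and the open end have no bar. Yawed up to 9 degrees.
- open_end (a point): Middle of the top edge of the board's open end: at (0, +0.230, 0.060) in the board's frame.
- fence_mid (a point): The fence, a flat aluminium bar 20 mm wide that stands 12 mm above the top along the whole far side: this point is the middle of its inner face at the board's top, at (+0.105, 0, 0.060) in the board's frame.
- end_bar (a point): A like bar, 12 mm high, closes the other (right) end: the middle of its inner face at the board's top, at (0, -0.210, 0.060) in the board's frame.
- blank: Loose plain grey laminate plate 100 (x) by 180 (y) by 6 mm, 0.11 to 0.21 kg, flat on the board, a 9 mm hole in each corner 15 mm in from the edges. Origin: centre of its underside. +y points to its leading end, +x to the side facing the fence. Starts wholly on the board, off the fence, up to 9 degrees askew, its tail at least 40 mm from the end bar. Flush with the fence, its origin is at x = +0.055 of the board.
- hole_near (a point): Centre of the leading hole on the robot's side of the blank (half-way through the thickness); at (-0.035, +0.075, 0.003) in the blank's frame.
- hole_far (a point): Centre of the leading hole on the fence side of the blank; at (+0.035, +0.075, 0.003) in the blank's frame.
- edge_lead (a point): Leading corner of the blank's fence-side long edge, at (+0.050, +0.090, 0.003) in the blank's frame.
- edge_tail (a point): Trailing corner of the blank's fence-side long edge, at (+0.050, -0.090, 0.003) in the blank's frame.
- standoff_a: Steel sign stand-off, a small round barrel 21 mm across and 27 mm high, standing near the front edge of the board (about 100 mm to the robot's side of its centre line). Origin: centre of its foot. To be left alone.
- standoff_b: A second stand-off like it, standing beside it. To be left alone.
- packer: Square dark steel packing bar 12 x 140 x 12 mm lying near the front edge of the board, along its y. Origin: centre of its underside. To be left alone.
- tape: Roll of brown tape, a ring 104 mm across and 25 mm high, flat on the bench. Origin: centre of its underside. To be left alone.
- glue: White glue bottle, 56 mm across and 150 mm high, standing on the bench. Origin: centre of its foot. To be left alone.
- offcut: Smaller grey laminate plate 80 x 120 x 6 mm with two holes, flat on the bench off the board; not the one to move. Origin: centre of its underside.
- hammer: Hammer lying on the bench left of the board. To be left alone.
- driver: Screwdriver lying on the bench between the robot and the board, to the left. To be left alone.
There are look-alikes about, which are no part of the job. Leave any purple look-alike of the blank alone.

How it is judged:
By the outcome, as a careful person would: the job done as asked, in the order asked, and still so for the second after the job is handed in, with the robot touching nothing.
It also fails if it takes over 54 s, if anything falls off the work surface, if the arm or the gripper's body presses on something with over 40 N, if the wrist force passes 120 N, or if a joint passes its speed limit or range.

### The arm

A 6-joint arm with a two-finger parallel gripper is mounted at the origin on the work surface. World frame = base frame: x ahead of the robot, y to its left, z up, the work surface at z = 0. Lengths are in m, angles in rad, forces in N, time in s.
With the tool pointing down it reaches from about 0.425 to 0.925 m from the base axis. Payload 12.5 kg.
Tool frame: the origin (TCP) lies between the finger pads; the fingertips stand 25 mm ahead of it and the grasp point (between the pads) lies 6 mm ahead of it; z points along the fingers, x is the direction in which the jaws open and shut, and the axes are right-handed (so a half turn about z gives the same grasp; the last joint's range is limited). The gripper opens to 85 mm and grips with 20 to 120 N. Pads are 22 mm wide; open, the fingers measure 114 mm over their backs; the gripper's body (76 mm by 85 mm) begins 54 mm behind the grasp point. The pads swing forward as they close: fully open they stand 13 mm farther back than shut.
Start: joints at [-1.27, 0.491, 1.559, -0, 1.092, -0.106], TCP at [0.247, -0.574, 0.256] pointing down, gripper open.
Joint ranges: [-3.1, 3.1], [-0.84, 2.19], [0.05, 2.79], [-1.13, 4.28], [0.06, 2.93], [-2.69, 2.69]. Speed limits (rad/s): [2.22, 2.22, 2.79, 3.14, 3.14, 3.14].

### API

Orientations are given as a rotation vector (axis times angle).
In Python, from plant import robot, command_gripper, kin, status, viewer, job gives the robot as it stands. Calls block until the motion is done:
- robot.move_pose(position, orientation): joint-space move of the TCP to a pose.
- robot.line_to(position, rot=None, rate=0.15): straight line of the TCP; rot=None keeps the orientation; rate is the mean speed in m/s.
- robot.set_joints(angles): joint-space move.
- command_gripper(opening, force=None): finger opening in m; force is the grip in N (None keeps the last); returns when the fingers have stopped.
- robot.pause(seconds).
- kin.ik(position, orientation): joint angles nearest the present ones, or None.
- status.sense(): the state.
- viewer.grab_frame(name): name is "scene" or "top" or "wrist"; returns (picture, depth): 420x560x3 uint8, red, green, blue; 420x560 float32, m along the optical axis (not along the pixel's ray), 0 where there is no reading.
- viewer.camera_model(name): a dict with "fx", "fy", "cx", "cy" (pixels), "pose" (4x4, takes a point from camera to world coordinates); the wrist camera has in their place "T_tool_cam" (4x4, takes a point from camera to tool coordinates, whose origin is the TCP and whose axes are the tool frame's). Camera axes: x right, y down, z forward; pixel columns grow to the right and rows downward; lengths in m; the calibration is good to about 2 mm. A picture is of the moment at which its call begins: read the wrist's pose just before it. camera_model takes no time and is no camera call.
A pose or a line that the arm cannot do raises robot.MotionError and nothing moves.
- job.close_job(): hands the job in, once; it reports no verdict.
The state is a dict: "time": time; "joint_pos": joint angles; "dq": joint speeds; "joint_torque": joint torques, N m; "eef_pos": TCP position; "tcp_rot": TCP orientation; "contact_force": force on the tool from outside, world axes, zero at the start; "ft_torque": the same for the moment, N m; "grip_width": finger opening in m.
Only numpy, scipy, OpenCV 4.12 (cv2) and the standard library are available. Lean on these libraries where they do the work, as an engineer would, in place of code of your own. Each camera call takes 0.05 s, during which the arm holds its last target.

## Working session

There is one attempt and no reset: what is moved stays moved. The work goes in short steps, each a Python script; the robot and the scene stay as the last script left them, time stands still between calls to the robot, and variables do not carry over. Pictures are saved under pics/ and viewed, and the job is handed in when it is done.

```bash
ls; mkdir -p pics
python3 - <<'E'
from plant import robot, command_gripper, kin, status, viewer, job
import cv2,numpy as np
for n in ("scene","top"):
    p,d=viewer.grab_frame(n); cv2.imwrite(f"pics/{n}0.png",p[:,:,::-1]); np.save(f"pics/{n}0d.npy",d)
    print(n,viewer.camera_model(n))
print(viewer.camera_model("wrist"))
s=status.sense();print(s)
E
```

```text
pics
scene {'fx': 385.32863135032505, 'fy': 385.32863135032505, 'cx': 276.9020529901444, 'cy': 215.50875191022058, 'pose': array([[ 0.07799006,  0.69127137, -0.71837417,  1.16653549],
       [ 0.99688561, -0.06252184,  0.04806355, -0.05427352],
       [-0.01168912, -0.71988535, -0.69399456,  0.76329726],
       [ 0.        ,  0.        ,  0.        ,  1.        ]])}
top {'fx': 480.9085614378513, 'fy': 480.9085614378513, 'cx': 284.04545973751647, 'cy': 202.48432096142233, 'pose': array([[ 1.43788250e-01, -9.69622753e-01,  1.97880406e-01,
         2.06406450e-01],
       [-9.89608346e-01, -1.40781218e-01,  2.92569655e-02,
        -9.81766404e-03],
       [-5.10374885e-04, -2.00030910e-01, -9.79789454e-01,
         1.27583305e+00],
       [ 0.00000000e+00,  0.00000000e+00,  0.00000000e+00,
         1.00000000e+00]])}
{'fx': 370.3398958570513, 'fy': 370.3398958570513, 'cx': 279.7689051960508, 'cy': 210.6936023949107, 'T_tool_cam': array([[ 9.99999818e-01, -4.82829019e-04,  3.60501700e-04,
        -1.33567930e-04],
       [ 3.45064383e-04,  9.49329375e-01,  3.14282706e-01,
        -8.0820
[... 176 characters left out ...]
00]])}
{'time': 0.1, 'joint_pos': array([-1.26958817e+00,  4.91492019e-01,  1.55940323e+00,  1.05394967e-05,
        1.09169264e+00, -1.05629500e-01]), 'dq': array([ 4.07156649e-04,  6.93993740e-04, -1.62612120e-03, -2.88691608e-05,
        5.01066318e-04,  1.28692866e-03]), 'joint_torque': array([ 6.32360516e-04, -6.19450164e+01, -2.62027359e+01, -1.31589700e-04,
        2.90230622e-03,  1.61692611e-05]), 'eef_pos': array([ 0.24726952, -0.57381124,  0.2557856 ]), 'tcp_rot': array([-2.62387391e+00,  1.72652102e+00,  1.19850829e-03]), 'contact_force': array([-0.1499416 , -0.07681333,  0.33333629]), 'ft_torque': array([-0.02777088,  0.00849494, -0.01827799]), 'grip_width': 0.08531724441745936}
```

View pics/top0.png

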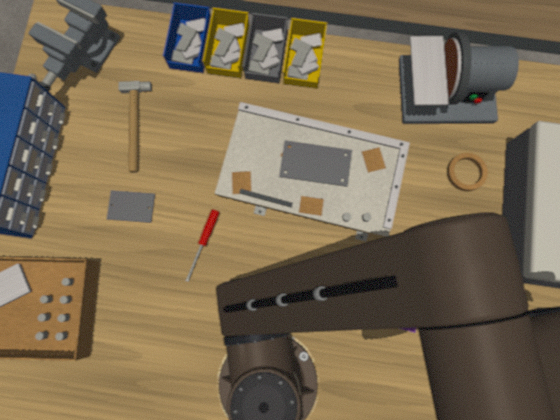

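View pics/scene0.png

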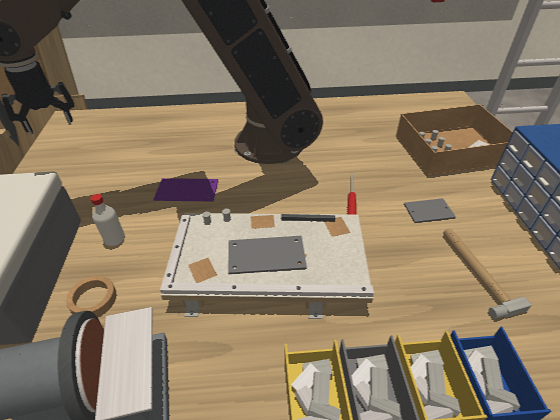

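Candidates: grey plate on the board at top (316,163) / scene (267,254), with four holes; offcut on the bench at top (131,206) / scene (430,210); purple plate at scene (187,189). By the description I choose the one on the board, and check it in a crop.

Run:
```python
import cv2
a=cv2.imread("pics/top0.png")
cv2.imwrite("pics/top0c.png",cv2.resize(a[95:240,210:415],None,fx=3.9,fy=3.9,interpolation=cv2.INTER_CUBIC))
a=cv2.imread("pics/scene0.png")
cv2.imwrite("pics/scene0c.png",cv2.resize(a[200:305,155:380],None,fx=3.5,fy=3.5,interpolation=cv2.INTER_CUBIC))
```

```text
(no output)
```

View pics/top0c.png

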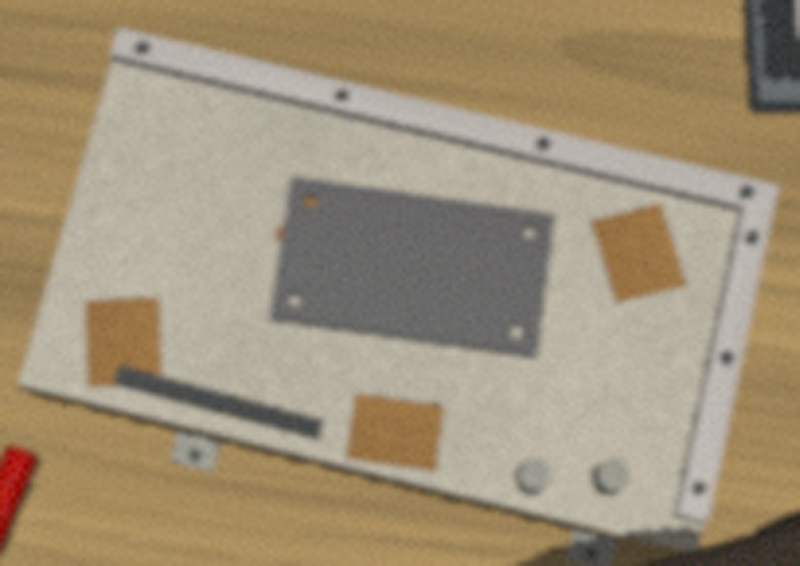

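View pics/scene0c.png

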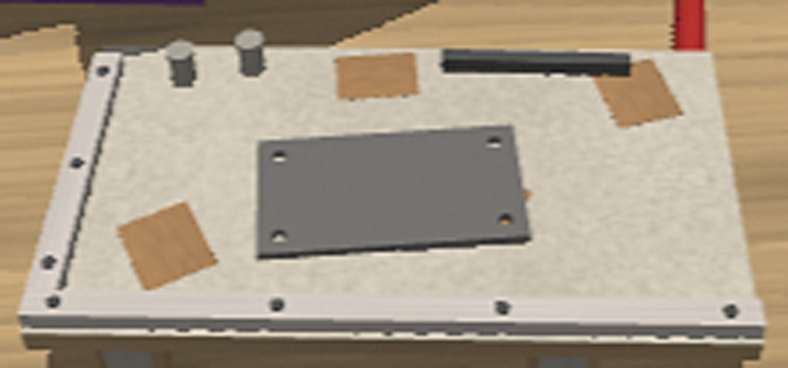

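```bash
cat > h.py <<'E'
from plant import robot, command_gripper, kin, status, viewer, job
import cv2,numpy as np
from scipy.spatial.transform import Rotation as R
def ray(px,z,cm,T=None):
    T=cm["pose"] if T is None else T
    d=T[:3,:3]@np.array([(px[0]-cm["cx"])/cm["fx"],(px[1]-cm["cy"])/cm["fy"],1.])
    return T[:3,3]+d*(z-T[2,3])/d[2]
def pt(px,d,cm):
    u,v=int(round(px[0])),int(round(px[1])); z=d[v,u]
    return (cm["pose"]@np.array([(px[0]-cm["cx"])/cm["fx"]*z,(px[1]-cm["cy"])/cm["fy"]*z,z,1.]))[:3]
def toolT():
    s=status.sense(); T=np.eye(4); T[:3,:3]=R.from_rotvec(s["tcp_rot"]).as_matrix(); T[:3,3]=s["eef_pos"]; return T
E
python3 - <<'E'
from h import *
np.set_printoptions(precision=4,suppress=True)
P={"top":(3.9,(210,95),dict(FL=(292,178),FT=(553,214),NT=(537,356),NL=(272,320)),dict(fence_open=(110,62),fence_end=(740,208),near_open=(22,386),near2=(430,490))),
"scene":(3.5,(155,200),dict(FL=(529,238),FT=(260,256),NT=(258,142),NL=(512,126)),dict(near_open=(713,53),open2=(752,296)))}
for n,(f,o,b,q) in P.items():
    cm=viewer.camera_model(n); d=np.load(f"pics/{n}0d.npy")
    g=lambda p:((p[0]+.5)/f+o[0]-.5,(p[1]+.5)/f+o[1]-.5)
    c={k:ray(g(p),.066,cm)[:2] for k,p in b.items()}
    ctr=sum(c.values())/4; 
    print(n,c,"ctr",ctr,"depthz",pt(g(np.mean(list(b.values()),0)),d,cm))
    for a,e in(("FL","FT"),("NL","NT"),("FL","NL"),("FT","NT")):
        v=c[a]-c[e];print(a,e,np.linalg.norm(v),np.degrees(np.arctan2(v[1],v[0])))
    k={m:ray(g(p),.06,cm)[:2] for m,p in q.items()};print(k)
    if n=="top":
        v=k["fence_open"]-k["fence_end"];print("fence",np.linalg.norm(v),np.degrees(np.arctan2(v[1],v[0])))
        v=k["near_open"]-k["near2"];print("near",np.degrees(np.arctan2(v[1],v[0])))
        v=k["fence_open"]-k["near_open"];print("open",np.linalg.norm(v),np.degrees(np.arctan2(v[1],v[0])))
E
```

```text
top {'FL': array([0.6166, 0.0492]), 'FT': array([ 0.6167, -0.1284]), 'NT': array([ 0.5175, -0.1293]), 'NL': array([0.5167, 0.0481])} ctr [ 0.5669 -0.0401] depthz [ 0.5659 -0.0402  0.068 ]
FL FT 0.17760126031656917 90.02940968237847
NL NT 0.1774599303120175 90.28171178133697
FL NL 0.09998098363769194 0.6042215230722282
FT NT 0.09919823729913357 0.5261293318842052
{'fence_open': array([0.6835, 0.1855]), 'fence_end': array([ 0.6412, -0.2538]), 'near_open': array([0.4496, 0.2062]), 'near2': array([ 0.4191, -0.071 ])}
fence 0.4413849335804411 84.49145002896843
near 83.73032668450664
open 0.23485116989501734 -5.040445373826855
scene {'FL': array([0.6217, 0.0464]), 'FT': array([ 0.6212, -0.1287]), 'NT': array([ 0.521 , -0.1312]), 'NL': array([0.5216, 0.0476])} ctr [ 0.5714 -0.0415] depthz [ 0.5748 -0.0419  0.0677]
FL FT 0.17505382920999862 89.81605121417941
NL NT 0.17880730787006902 89.81127486624882
FL NL 0.10018744931242367 -0.6941003602325139
FT NT 0.10023923368093227 1.4518439964942433
{'near_open': array([0.4551, 0.2077]), 'open2': array([0.6753, 0.1814])}
```

The crop shows a plain grey plate with four corner holes, one at each corner, roughly 178x100 mm. That is the blank. The top and scene cameras disagree by about 5 mm in x, so I hover with the wrist camera to measure more closely.

```bash
cat >> h.py <<'E'
def ori(a,flip=False):
    # tool down, tool x along world heading a (rad)
    a=a+(np.pi if flip else 0)
    x=np.array([np.cos(a),np.sin(a),0]);z=np.array([0,0,-1.]);y=np.cross(z,x)
    return R.from_matrix(np.stack([x,y,z],1)).as_rotvec()
def wgrab(name):
    T=toolT(); p,d=viewer.grab_frame("wrist"); cv2.imwrite(f"pics/{name}.png",p[:,:,::-1]); cm=viewer.camera_model("wrist")
    np.savez(f"pics/{name}.npz",d=d,T=T@cm["T_tool_cam"])
    return p,d,T@cm["T_tool_cam"]
E
python3 - <<'E'
from h import *
np.set_printoptions(precision=4,suppress=True)
t=np.radians(84.4)
# tool x along board y; tool y = z cross x
for fl in(0,1):
    print(fl,R.from_rotvec(ori(t,fl)).as_matrix()[:,1],kin.ik([.56,-.03,.30],ori(t,fl)),kin.ik([.56,-.03,.30],ori(t-np.pi/2,fl)))
E
```

```text
0 [ 0.9952 -0.0976  0.    ] [-0.1713  0.3566  1.6608 -0.      1.1242 -1.6444] [-0.1713  0.3566  1.6608  0.      1.1242 -0.0736]
1 [-0.9952  0.0976  0.    ] [-0.1713  0.3566  1.6608 -0.      1.1242  1.4972] None
```

Run:
```python
from h import *
t=np.radians(84.4)
robot.move_pose([.50,-.02,.34],ori(t)); robot.pause(.2)
p,d,T=wgrab("w1"); print(status.sense()["time"],T[:3,3],status.sense()["eef_pos"])
```

```text
2.55 [ 0.41987246 -0.01230551  0.45865784] [ 0.50004092 -0.02036582  0.33988755]
```

View pics/w1.png

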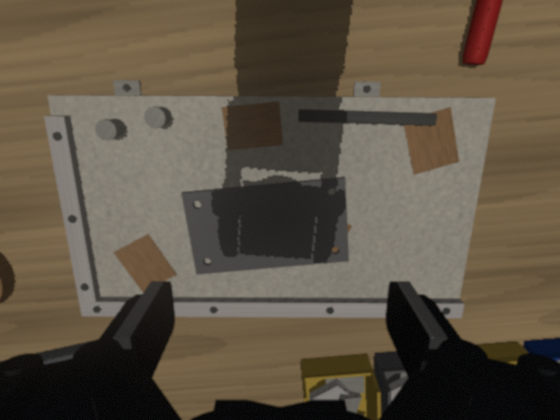

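The wrist view shows the whole board: blank corners near (184,192), (345,178), (349,261) and (196,272), with the open end at the right edge (493,99)-(462,318). I enlarge it to read them off.

Run:
```python
import cv2,numpy as np
a=cv2.imread("pics/w1.png")
a=np.clip(255*(a/255.)**.6,0,255).astype('u1')
cv2.imwrite("pics/w1a.png",cv2.resize(a[160:330,170:370],None,fx=3.5,fy=3.5,interpolation=cv2.INTER_CUBIC))
cv2.imwrite("pics/w1b.png",cv2.resize(a[85:325,340:505],None,fx=2.5,fy=2.5,interpolation=cv2.INTER_CUBIC))
```

```text
(no output)
```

View pics/w1a.png

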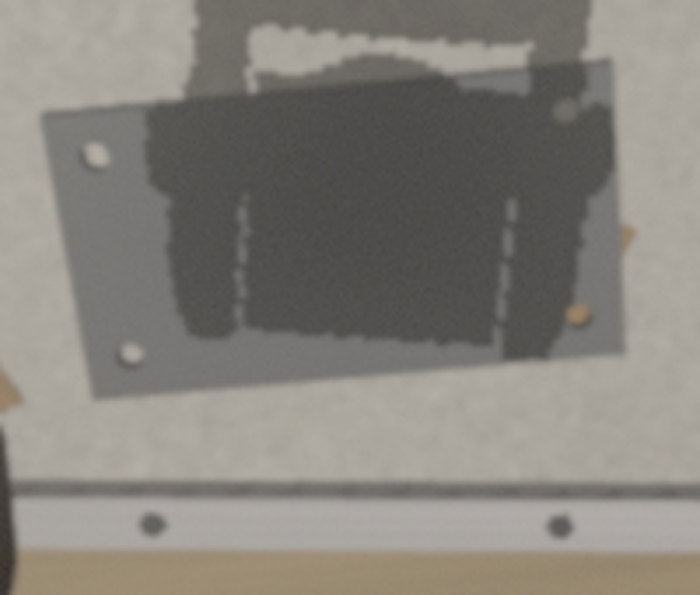

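View pics/w1b.png

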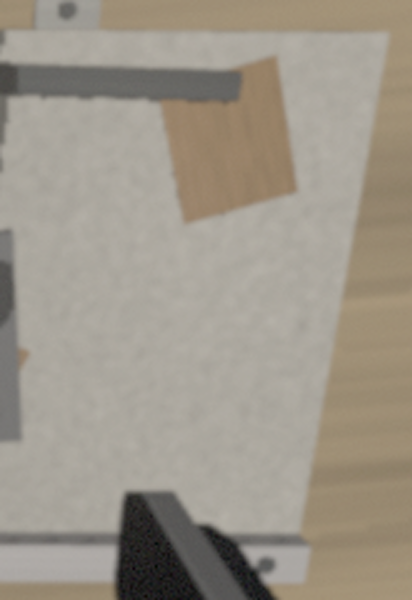

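Run:
```python
from h import *
np.set_printoptions(precision=4,suppress=True)
z=np.load("pics/w1.npz");T=z["T"];cm=viewer.camera_model("wrist")
A=lambda p:((p[0]+.5)/3.5+170-.5,(p[1]+.5)/3.5+160-.5)
B=lambda p:((p[0]+.5)/2.5+340-.5,(p[1]+.5)/2.5+85-.5)
r=lambda p,h:ray(p,h,cm,T)[:2]
ang=lambda v:np.degrees(np.arctan2(v[1],v[0]))
c=dict(NT=r(A((42,113)),.066),NL=r(A((611,60)),.066),FL=r(A((625,352)),.066),FT=r(A((95,400)),.066))
print(c)
for a,e in(("FL","FT"),("NL","NT"),("FL","NL"),("FT","NT")):
    v=c[a]-c[e];print(a,e,np.linalg.norm(v),ang(v))
f1,f2=r(A((10,484)),.06),r(A((700,487)),.06)
g1,g2=r(A((10,496)),.072),r(A((700,498)),.072)
print("fence bottom",f1,f2,ang(f2-f1),"top",g1,g2,ang(g2-g1))
no=r(B((389,32)),.06);nt=r((50,95),.06);print("near",no,nt,np.linalg.norm(no-nt),ang(no-nt))
of=r(B((303,535)),.06);print("open",of,ang(of-no),np.linalg.norm(of-no))
yaw=np.radians(84.5-90);print("yaw",-5.5)
Rb=np.array([[np.cos(yaw),-np.sin(yaw)],[np.sin(yaw),np.cos(yaw)]])
# origin: fence face -> x=.105, open edge -> y=.230
xf=np.mean([(Rb.T@q)[0] for q in(f1,f2,g1,g2)]);yo=np.mean([(Rb.T@q)[1] for q in(no,of)])
print([(Rb.T@q)[0] for q in(f1,f2,g1,g2,no,nt)],[(Rb.T@q)[1] for q in(no,of)])
o=Rb@np.array([xf-.105,yo-.23]);print("origin",o)
for k,v in c.items():print(k,Rb.T@(v-o))
print("ctr",Rb.T@(sum(c.values())/4-o), "near edge x",(Rb.T@(no-o)))
d=z["d"];
for p in((450,200),(220,220),(400,230)):
    zz=d[p[1],p[0]];print(p,(T@np.array([(p[0]-cm["cx"])/cm["fx"]*zz,(p[1]-cm["cy"])/cm["fy"]*zz,zz,1]))[:3])
```

```text
{'NT': array([ 0.5168, -0.1305]), 'NL': array([0.5174, 0.048 ]), 'FL': array([0.6176, 0.0482]), 'FT': array([ 0.6178, -0.1309])}
FL FT 0.17908584622595414 90.07356099631818
NL NT 0.17844853901964183 89.80097418277327
FL NL 0.10014654703123177 0.12195052708590574
FT NT 0.10099700725438579 -0.24114970234386018
fence bottom [ 0.6504 -0.168 ] [0.6755 0.0732] 84.06037561169701 top [ 0.6481 -0.1642] [0.6721 0.0705] 84.15502628650376
near [0.4508 0.2074] [ 0.403  -0.2482] 0.4580700628546809 84.01865415852686
open [0.6865 0.1849] -5.448439747337865 0.23674172467844518
yaw -5.5
[np.float64(0.6635277972571552), np.float64(0.6653884013390954), np.float64(0.6608560328830497), np.float64(0.6622766372782299), np.float64(0.42882969351389744), np.float64(0.42498146022137456)] [np.float64(0.2496112890116605), np.float64(0.24982433195472423)]
origin [ 0.5573 -0.0339]
NT [-0.0311 -0.1001]
NL [-0.0476  0.0776]
FL [0.0521 0.0874]
FT [ 0.0695 -0.0908]
ctr [ 0.0107 -0.0065] near edge x [-0.1292  0.2299]
(450, 200) [0.5571 0.1656 0.0607]
(220, 220) [ 0.5532 -0.0933  0.0666]
(400, 230) [0.5876 0.1098 0.0611]
```

```bash
cat >> h.py <<'E'
YB=np.radians(-5.85); O=np.array([.5573,-.0339])
Rb=np.array([[np.cos(YB),-np.sin(YB)],[np.sin(YB),np.cos(YB)]])
W=lambda x,y,z:np.r_[O+Rb@np.array([x,y]),z]
tob=lambda p:Rb.T@(np.asarray(p)[:2]-O)
OY=ori(np.pi/2+YB)      # jaws along board y, camera robot side
OX=ori(YB)              # jaws along board x, camera over +y
def F():
    s=status.sense(); f=s["contact_force"]; return np.r_[Rb.T@f[:2],f[2]]
E
python3 - <<'E'
from h import *
np.set_printoptions(precision=4,suppress=True)
command_gripper(.06,20)
robot.move_pose(W(-.072,-.006,.14),OY)
robot.line_to(W(-.072,-.006,.10),rate=.1); robot.pause(.1)
f0=F();print(f0,status.sense()["grip_width"])
z=.095
while z>.074:
    robot.line_to(W(-.072,-.006,z),rate=.04)
    f=F()-f0
    if f[2]>2: print("touch",z,f);break
    z-=.001
s=status.sense();print(s["time"],s["eef_pos"],tob(s["eef_pos"]),F()-f0)
wgrab("w2")
E
```

```text
[ 0.683   0.064  -0.7042] 0.06034570664294831
touch 0.07899999999999999 [-3.8256  0.3846 16.7314]
8.6667 [ 0.4851 -0.0325  0.0799] [-0.0719 -0.006 ] [-3.8256  0.3846 16.7314]
```

View pics/w2.png

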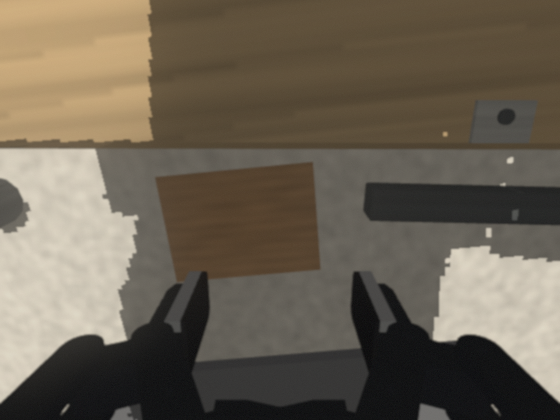

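Touch on the board came at TCP z = 0.080, so the tips are 20 mm ahead at this opening. I push at z = 0.082.

```bash
cat >> h.py <<'E'
def press_x(y,x0,x1,z=.082,thr=6):
    f0=F(); x=x0
    while x<x1:
        x+=.001
        robot.line_to(W(x,y,z),rate=.04); f=F()-f0
        if -f[0]>thr: break
    s=status.sense();print("press_x",x,tob(s["eef_pos"]),f,s["time"])
    return x
E
python3 - <<'E'
from h import *
np.set_printoptions(precision=4,suppress=True)
robot.line_to(W(-.072,-.006,.082),rate=.04); robot.pause(.1);print(F())
robot.line_to(W(-.016,-.006,.082),rate=.05);print(F(),status.sense()["eef_pos"])
press_x(-.006,-.016,.004)
wgrab("w3")
E
```

```text
[-0.2964 -0.156  -0.4851]
[-0.1922 -0.7749  0.0092] [ 0.5408 -0.0382  0.0821]
press_x -0.005999999999999993 [-0.007  -0.0059] [-7.5907  1.6706  4.0915] 12.8333
```

View pics/w3.png

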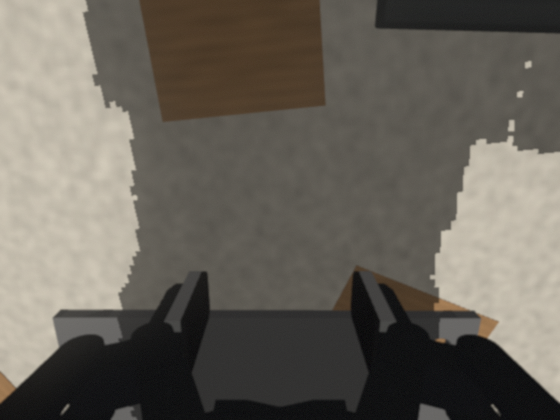

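Contact force rose at TCP x = -0.007, as expected for flush, and the blank's near edge lies level at row 310 at both ends (56 and 478). Next I go behind the tail and push along.

Run:
```python
from h import *
np.set_printoptions(precision=4,suppress=True)
z=np.load("pics/w3.npz");cm=viewer.camera_model("wrist")
for p in((56,310),(478,310)):print(tob(ray(p,.066,cm,z["T"])))
robot.line_to(W(-.025,-.006,.084),rate=.08)
robot.line_to(W(-.03,-.006,.15),rate=.2)
robot.move_pose(W(.05,-.130,.15),OX)
wgrab("w4");s=status.sense();print(s["time"],s["grip_width"])
```

```text
[ 0.0008 -0.0998]
[0.0009 0.0775]
15.0583 0.05977814751715153
```

View pics/w4.png

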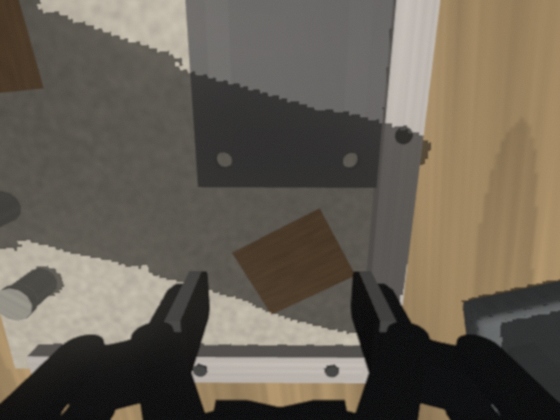

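Run:
```python
from h import *
np.set_printoptions(precision=4,suppress=True)
z=np.load("pics/w4.npz");cm=viewer.camera_model("wrist")
for p in((199,186),(378,186),(188,5),(393,5)):print(tob(ray(p,.066,cm,z["T"])))
a=cv2.imread("pics/w4.png");a=(255*(a/255.)**.6).astype('u1')
cv2.imwrite("pics/w4a.png",cv2.resize(a[0:220,330:450],None,fx=2.7,fy=2.7,interpolation=cv2.INTER_CUBIC))
```

```text
[ 0.0042 -0.1012]
[ 0.1049 -0.101 ]
[ 0.005  -0.0106]
[ 0.1045 -0.0105]
```

View pics/w4a.png

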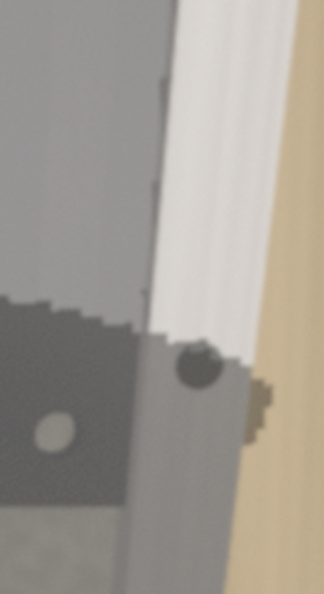

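Run:
```python
from h import *
np.set_printoptions(precision=4,suppress=True)
robot.line_to(W(.045,-.130,.095),rate=.12)
robot.line_to(W(.045,-.130,.082),rate=.04);robot.pause(.1);print(F())
for y,x in((-.105,.045),(-.06,.0455),(-.01,.046),(.04,.0465),(.069,.047)):
    robot.line_to(W(x,y,.082),rate=.06);f=F();print(y,f)
    if np.abs(f).max()>15:break
wgrab("w5");s=status.sense();print(s["time"],tob(s["eef_pos"]))
```

```text
[ 0.3317 -0.078  -0.2058]
-0.105 [ 0.5978 -0.3335 -0.4868]
-0.06 [-0.2517 -0.1788  0.6206]
-0.01 [-0.3491 -0.2476  1.0263]
0.04 [ 0.555   0.4582 -0.1111]
0.069 [ 0.5166 -0.2234  0.038 ]
20.3583 [0.0471 0.0692]
```

View pics/w5.png

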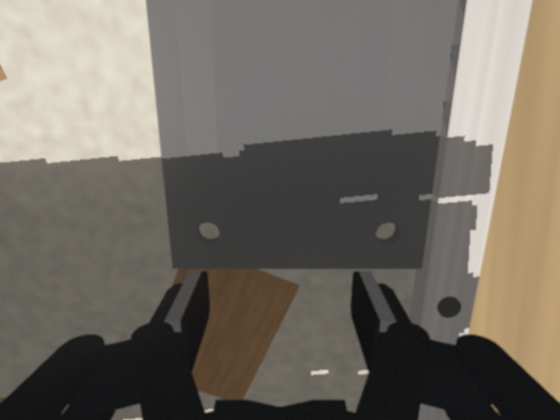

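Run:
```python
from h import *
np.set_printoptions(precision=4,suppress=True)
z=np.load("pics/w5.npz");cm=viewer.camera_model("wrist")
for p in((174,268),(422,268),(149,5),(464,5)):print(tob(ray(p,.066,cm,z["T"])))
```

```text
[0.0044 0.0812]
[0.1047 0.0812]
[0.0048 0.1758]
[0.1068 0.1758]
```

Run:
```python
from h import *
np.set_printoptions(precision=4,suppress=True)
robot.line_to(W(.0475,.078,.082),rate=.04);print(F())
robot.line_to(W(.0455,.060,.083),rate=.08)
robot.line_to(W(.045,.055,.15),rate=.2)
robot.move_pose(W(-.055,.155,.16),OY);robot.pause(.1)
wgrab("w6");print(status.sense()["time"])
p,d=viewer.grab_frame("top");cv2.imwrite("pics/top1c.png",cv2.resize(p[95:240,210:415,::-1],None,fx=3.9,fy=3.9,interpolation=cv2.INTER_CUBIC))
p,d=viewer.grab_frame("scene");cv2.imwrite("pics/scene1c.png",cv2.resize(p[190:330,180:400,::-1],None,fx=3.6,fy=3.6,interpolation=cv2.INTER_CUBIC))
```

```text
[-0.5216  1.4671  0.3352]
22.9833
```

View pics/w6.png

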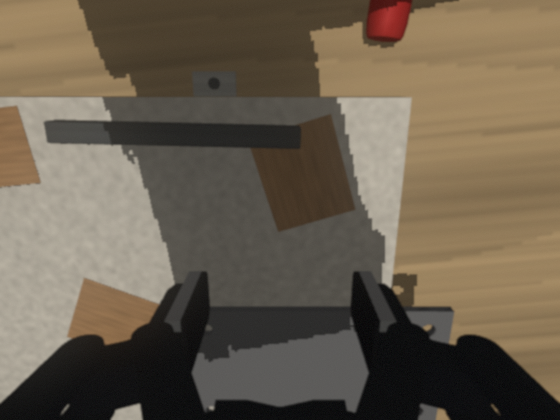

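View pics/scene1c.png

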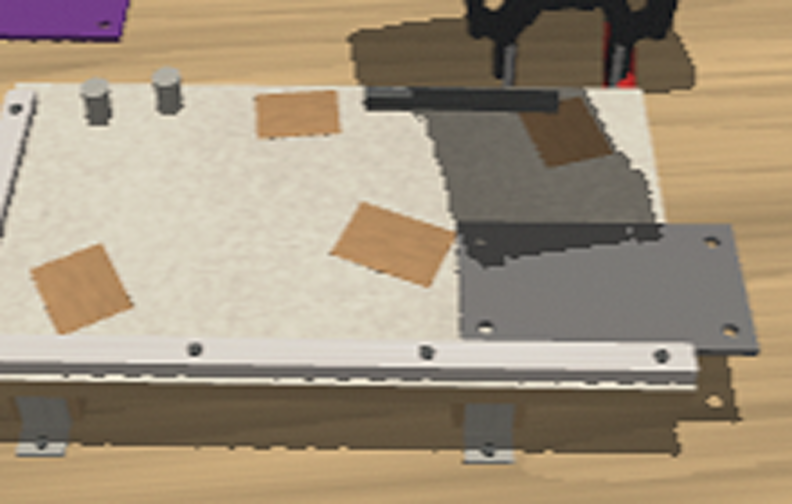

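The holes hang clear beyond the open end and the blank lies along the fence. I finish with one gentle side press to make sure it is flush.

Run:
```python
from h import *
np.set_printoptions(precision=4,suppress=True)
robot.move_pose(W(-.032,.165,.12),OY)
robot.line_to(W(-.032,.165,.082),rate=.08);robot.pause(.1)
robot.line_to(W(-.012,.165,.082),rate=.05)
press_x(.165,-.012,.0,thr=5)
robot.line_to(W(-.03,.165,.083),rate=.08)
robot.line_to(W(-.03,.165,.15),rate=.2)
robot.move_pose(W(-.07,.12,.30),OY);robot.pause(.2)
wgrab("w7");print(status.sense()["time"])
for n in("scene","top"):
  p,d=viewer.grab_frame(n);cv2.imwrite(f"pics/{n}2.png",p[:,:,::-1])
a=cv2.imread("pics/top2.png");cv2.imwrite("pics/top2c.png",cv2.resize(a[95:240,210:415],None,fx=3.9,fy=3.9,interpolation=cv2.INTER_CUBIC))
```

```text
press_x -0.004999999999999997 [-0.0065  0.165 ] [-8.7641  0.1964  4.1081] 26.4167
28.3083
```

View pics/w7.png

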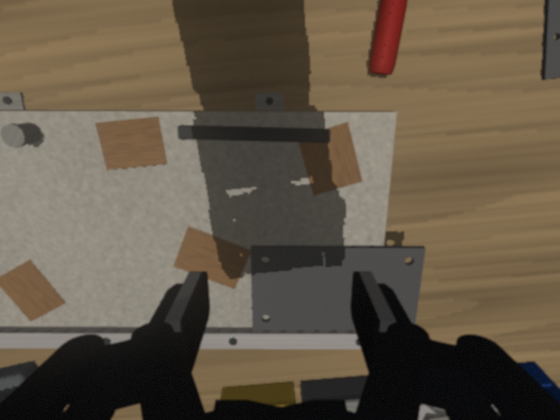

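View pics/scene2.png

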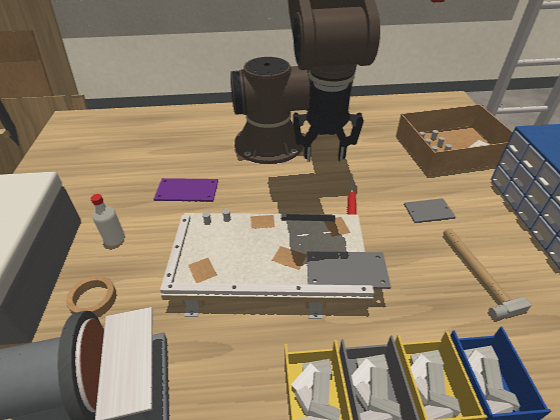

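View pics/top2c.png

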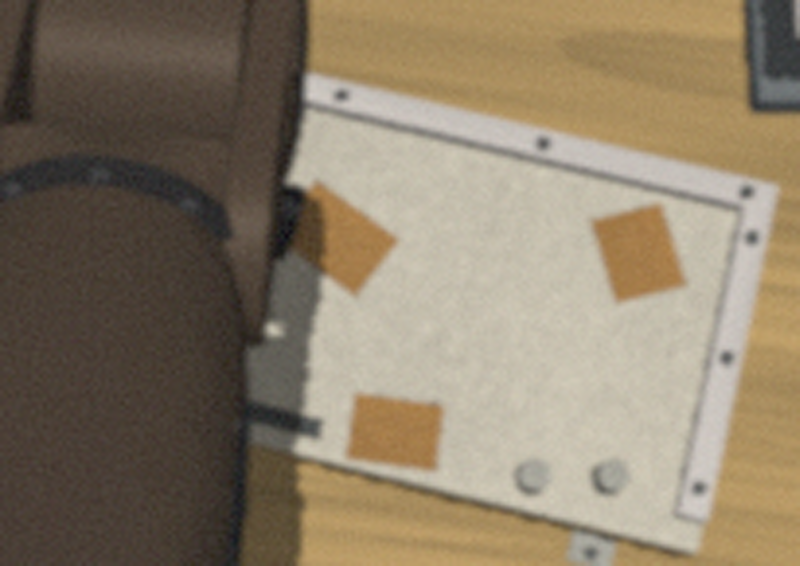

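Run:
```python
from h import *
np.set_printoptions(precision=4,suppress=True)
z=np.load("pics/w7.npz");cm=viewer.camera_model("wrist")
for n,p,h in(("NL",(424,247),.066),("NT",(251,246),.066),("FT",(253,330),.066),("FL",(416,332),.066),("hole_near",(409,260),.063),("board near-open",(396,112),.06),("board open edge",(386,243),.06)):print(n,tob(ray(p,h,cm,z["T"])))
print(status.sense()["contact_force"])
a=cv2.imread("pics/w7.png");a=(255*(a/255.)**.5).astype('u1')
cv2.imwrite("pics/w7a.png",cv2.resize(a[230:360,230:440],None,fx=3.8,fy=3.8,interpolation=cv2.INTER_CUBIC))
```

```text
NL [0.0041 0.2687]
NT [0.0031 0.0904]
FT [0.1049 0.0902]
FL [0.1074 0.2723]
hole_near [0.0203 0.256 ]
board near-open [-0.1302  0.2286]
board open edge [0.0022 0.231 ]
[-0.7419  0.6508  0.0786]
```

View pics/w7a.png

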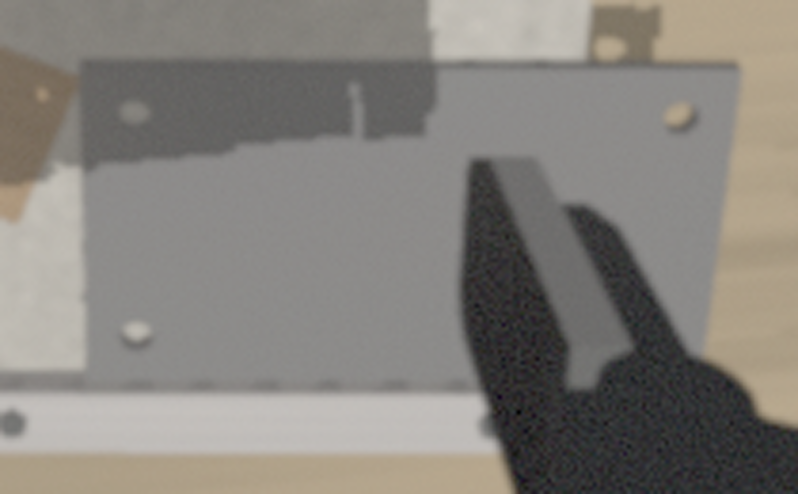

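Overhang is about 39 mm, hole centres are about 25 mm past the edge, and the blank is flush. I hand it in.

```bash
python3 -c "
from h import *
job.close_job()"
```

```text
the job is handed in; nothing more can be done
```

The sign blank is in place and the job is handed in. The last reading before I handed it in was 28.3 s on the robot's clock.

I pushed the blank flush to the back fence with two fingertips on its near side. I then slid it about 190 mm along the fence from its tail, and pressed it once more against the fence. It stayed flat on the board throughout.

**Last checks, from the wrist camera:**
- **Overhang:** the leading end hangs about 39 mm past the open end, so about 78% of the blank's length is still on the board. The near leading hole's centre is about 25 mm beyond the edge. The scene view taken before the final press showed both holes clear.
- **Flush:** the tail corner on the fence side is at board x = 0.105 m, and the fence stopped the final press (8.8 N) where a flush blank should. The leading corner on that side was hidden behind a finger; extrapolated, it read 2 mm past the fence face, which I put down to calibration error.
- **Everything else:** the other objects look unmoved in the scene view. The final top view was partly blocked by the arm.

At the start, the scene camera put the blank about 5 mm farther away in x than the top camera did. I used the wrist measurements, which the contact positions confirmed.

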